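# Latch a circuit board into its test jig

### The arm

A 6-joint arm with a two-finger parallel gripper is mounted at the origin on the work surface. World frame = base frame: x ahead of the robot, y to its left, z up, the work surface at z = 0. Lengths are in m, angles in rad, forces in N, time in s.
With the tool pointing down it reaches from about 0.3 to 0.875 m from the base axis. Payload 6.4 kg.
Tool frame: the origin (TCP) lies midway between the tips of the shut fingers; the grasp point (between the pads) lies 19 mm behind it (ctrl.pinch_z is the distance from the TCP to the grasp point, in m); z points along the fingers, y is the line along which they close (so a half turn about z gives the same grasp; the last joint's range is limited). The gripper opens to 85 mm and grips with 20 to 120 N. Pads are 22 mm wide; open, the fingers measure 114 mm over their backs; the gripper's body (76 mm by 85 mm) begins 54 mm behind the grasp point. The pads swing forward as they close: fully open they stand 13 mm farther back than shut.
Start: joints at [0.897, 0.181, 1.607, -0, 1.354, -0.206], TCP at [0.259, 0.513, 0.231] pointing down, gripper open.
Joint ranges: [-2.99, 2.99], [-0.89, 2.07], [0.3, 2.58], [-1.14, 4.28], [0, 2.63], [-3.12, 3.12]. Speed limits (rad/s): [2.57, 2.57, 3.01, 3.14, 3.14, 3.14].

### API

Orientations are given as a unit quaternion [w, x, y, z].
In Python, from bench import ctrl gives the robot as it stands.
- The arm moves only by the tool apply_moves, never from a script. Its argument "moves" is a list of rows, each an object with "jaw": the opening, from 0 (shut) to 1 (fully open); "offset": the shift along the tool's x, y, z in mm, a list of three; "rot": the turn, a rotation vector about the tool's x, y, z in degrees, a list of three. In form: [{"jaw": jaw, "offset": [dx, dy, dz], "rot": [ax, ay, az]}, ...]. A call has exactly 5 rows; each row shifts and turns the commanded pose from where the row before left it, along the tool's axes as they then stand; what a row does not reach is not made up. A row lasts 1/8 s, in which the tool goes at most 62.5 mm and 10.7 degrees, less where a joint would pass 70% of its speed; a pose out of reach is approached as far as the arm can. A call is refused whole if a number of a shift passes 62.5 or a number of a turn 10.7, either way. A call with a gripper value outside its range is refused whole. The fingers move at their own pace and stop on an object; the grip force is fixed at half the most. Time passes only in rows, so rows that do not move let the fingers close, or fill a call up. It gives the time, the measured TCP pose, the force, the opening and the grip force at its end, in the units of the state.
- ctrl.get_obs(): the state, without advancing time (a new reading comes with each control period).
- ctrl.camera(name): name is "scene" or "top" or "wrist"; returns (picture, depth): 384x512x3 uint8, red, green, blue; 384x512 float32, m along the optical axis (not along the pixel's ray), 0 where there is no reading.
- ctrl.camera_params(name): a dict with "K" (3x3 intrinsics, pixels), "cam_to_world" (4x4, takes a point from camera to world coordinates); the wrist camera has in their place "mount" (4x4, takes a point from camera to tool coordinates, whose origin is the TCP and whose axes are the flange's). Camera axes: x right, y down, z forward; pixel columns grow to the right and rows downward; lengths in m; the calibration is good to about 2 mm. A picture is of the moment at which its call begins: read the wrist's pose just before it. camera_params takes no time and is no camera call.
- ctrl.hand_in(): hands the job in; it is judged then, once.
Trained networks look in the newest picture that a camera, given by its name, has taken for a name from the list of things; names that differ only in an ending like _2 or _b are one class to them, and where a whole thing is asked for, a point or a joint stands for the part that bears it (a point fixed in the world has none). Each returns a list of dicts, best first, with "score" (0 to 1); they miss things now and then, are a little off and sometimes report something else, mostly with a low value. They report only what shows in the picture. A call takes as long as a camera call.
- ctrl.outline_of(camera, target): "region" (384x512 bool, what is visible of it) and "position" ([column, row] in pixels, amid what is visible of it).
The state is a dict: "time_s": time; "q": joint angles; "dq": joint speeds; "joint_efforts": joint torques, N m; "eef_pos": TCP position; "eef_rot": TCP orientation; "wrist_force": force on the tool from outside, world axes, zero at the start; "torque": the same for the moment, N m; "opening": opening from 0.0 (shut) to 1.0 (fully open); "grasp_force": force on a finger pad.
Only numpy, scipy, OpenCV 4.12 (cv2) and the standard library are available. Lean on these libraries where they do the work, as an engineer would, in place of code of your own. Each camera call takes 0.05 s, during which the arm holds its last target. There are 200 camera calls.

### The job

Lock the circuit board into its test jig: lift the latch bar by its orange grip, slide the carrier in under the probe head until the bar's tooth is past the lip of the brass keeper, and let the bar drop fully into the notch so that it holds the carrier in against the spring. Feel for the notch with a light touch, never ramming or forcing the bar down on the keeper or anything against the head. Let go at the end, and leave the other things on the bench as they are.

Things in the scene. Friction and masses are not known exactly. Their poses are not given: they have to be found in the camera images.
- jig: aluminium base plate of the test jig, 360 x 220 x 12 mm, fixed on the bench. Origin: centre of its underside, at bench height. Its x axis points along the carrier's way in (open front end to probe head), y to the left of that, z up. 'Jig x, y, z' elsewhere are mm in this frame. The job is in the latch lane at jig y = -55.
- head: blue and clear probe head fixed on the base; same origin and axes as jig. Bridge over jig x 0 to 110, y -34 to 109, top at z 62. It also carries the brass keeper (see track). Nothing of the jig but the latch bar with its grip stands above z 64.
- track (a point): middle (jig x 56, y -55, z 12) of the slotted track along jig x that the brass keeper is clamped in. Keeper, 34 mm wide, in order along +x: lip 12 mm thick, top z 46; notch 18 mm wide, floor z 30; rear wall 12 mm thick, top z 46. It is clamped elsewhere each time: notch centre anywhere from jig x 46 to 66, not measured: look, and feel along its top (about 5 N will do) for where the tooth falls in.
- carrier (a joint): travel (m) of the grey carrier with the green board along jig +x: 0 fully out, starts at 0 to 0.02, limit 0.115. A spring pushes it back out (45 N/m from 0, about 4 N at the notch; 1.6 N friction), so unlatched it returns. Tooth mid-notch: 0.074 to 0.094, depending on the keeper. It has no handle: it is moved by the latch bar pivoted on it.
- latch (a joint): angle (rad) of the steel latch bar: 0 level on its lower stop, growing as the nose rises, limit 0.36; it falls by its own weight (about 0.35 kg). A tooth points down at its nose, 14 mm long (110 to 124 mm ahead of the pivot), its flat end 14 mm below pivot height when level. It clears the keeper above 0.23, rests on its top at 0.19 to 0.22, and on the notch floor at about 0.07.
- latch_pivot (a point): pivot of the latch bar on the carrier, its axis along jig y; at jig x = -145 plus the carrier's travel, y -55, z 36. The bar runs from it towards jig +x, 124 mm long, 14 mm wide.
- latch_grip (a point): grip point, mid-height of the orange upright fin on the latch bar: 95 mm ahead of and 58 mm above the pivot when level (z 94). Fin 12 mm thick (jig y), 22 mm long (jig x); its top is 18 mm above this point, the bar's back 34 mm below it. Pinched across its thickness from straight above, it can turn between the fingers as the bar swings.
- pliers: orange-and-red handled pliers lying flat, 160 x 65 x 16 mm; loose bystander, leave it alone; origin at its underside
- screwdriver: red-handled screwdriver, 200 x 26 x 26 mm, lying on the mat; loose bystander, leave it alone; origin at its underside
- spare_board: green spare circuit board, 100 x 85 x 11 mm, lying flat; loose bystander, leave it alone; origin at its underside
- solder_reel: blue reel of solder, 54 mm across, 40 mm high, lying flat; loose bystander, leave it alone; origin at its underside
- flux_bottle: small upright bottle with a red cap, 40 mm across, 85 mm high; loose bystander, leave it alone; origin at its underside
- marker: white and blue marker pen, 140 mm long, lying on the mat; loose bystander, leave it alone; origin at its underside

How it is judged:
On the way, in this order (a step that is already met when the one before it is completed fails the run):
1. the latch bar is lifted (value of joint latch above 0.12 rad), for 0.05 s.
2. the carrier is slid in with the bar still up over the keeper (value of joint carrier above 0.07 m and value of joint latch above 0.15 rad), for 0.02 s.
At the end, for the whole second after the job is handed in: The carrier is in (joint above 0.066 m) and at rest, and the latch bar's tooth stands on the floor of the keeper's notch (latch angle between 0.045 and 0.095 rad), let go and at rest (value of joint latch between 0.045 and 0.095 rad and value of joint carrier above 0.066 m and not (velocity of joint carrier above 0.005 m/s or velocity of joint carrier below -0.005 m/s) and not (velocity of joint latch above 0.05 rad/s or velocity of joint latch below -0.05 rad/s)); the robot touches nothing.
It fails at once if the probe head or its keeper is pressed with more than 20 N (contact force between head and anything else above 20 N).
It fails at once if a bystander is moved by more than 30 mm (distance of any of pliers, screwdriver, spare_board, solder_reel, flux_bottle, marker from where it was at the start of the episode above 0.03 m).
It also fails if it takes over 64 s, if anything falls off the work surface, if the arm or the gripper's body presses on something with over 40 N, if the wrist force passes 120 N, or if a joint passes its speed limit or range.

## Working session

There is one attempt and no reset: what is moved stays moved. The work goes in short steps, Python scripts to look and compute and a tool call to move; the robot and the scene stay as the last step left them, time stands still between calls to the robot, and variables do not carry over. Pictures are saved under pics/ and viewed, at most 10 in all, crops included, and the job is handed in when it is done.

Besides the shell and the picture viewer there is one more tool, called after "Call:" by a JSON object that holds its "op" and its "data", one argument or row to a line. apply_moves: Moves the arm, as the interface text tells. Its arguments: {"type":"object","properties":{"moves":{"type":"array"}},"required":["moves"]}

```bash
mkdir -p pics; ls; cat > h.py <<'E'
import numpy as np,cv2
from bench import ctrl
from scipy.spatial.transform import Rotation as R
def pose():
    o=ctrl.get_obs();q=o['eef_rot'];T=np.eye(4);T[:3,:3]=R.from_quat([q[1],q[2],q[3],q[0]]).as_matrix();T[:3,3]=o['eef_pos'];return T
def c2w(n):
    p=ctrl.camera_params(n)
    return (p['K'],p['cam_to_world']) if n!='wrist' else (p['K'],pose()@p['mount'])
def pts(n,d,region):
    K,T=c2w(n);K=np.array(K);v,u=np.nonzero(region&(d>0));z=d[v,u]
    P=np.stack([(u-K[0,2])/K[0,0]*z,(v-K[1,2])/K[1,1]*z,z,np.ones_like(z)]);return (np.array(T)@P)[:3].T
E
python3 - <<'E'
from h import *
ims=[]
for n in ['top','scene']:
    im,d=ctrl.camera(n);np.save(f'{n}_d.npy',d);cv2.imwrite(f'pics/{n}.png',im[...,::-1]);np.save(f'{n}_im.npy',im)
    for t in ['latch_grip','latch','jig','head','carrier']:
        for r in ctrl.outline_of(n,t)[:2]:
            P=pts(n,d,r['region'])
            print(n,t,round(r['score'],2),r['position'],r['region'].sum(),np.median(P,0).round(3) if len(P) else '',P[:,2].max().round(3) if len(P) else '')
            if t=='jig' and n=='top':np.save('jigreg.npy',r['region'])
print(pose())
E
```

```text
pics
top latch_grip 0.56 [345.2, 206.9] 439 [ 0.537 -0.137  0.058] 0.114
top latch 0.24 [392.6, 173.8] 335 [ 0.613 -0.252  0.054] 0.086
top jig 0.95 [322.7, 198.3] 9520 [ 0.555 -0.098  0.023] 0.114
top head 0.98 [318.1, 151.4] 3260 [ 0.66  -0.078  0.06 ] 0.066
top head 0.23 [348.6, 207.4] 538 [ 0.532 -0.137  0.058] 0.114
top carrier 0.56 [312.3, 210.5] 3614 [ 0.525 -0.067  0.026] 0.114
top carrier 0.31 [406.1, 250.2] 812 [ 0.43  -0.289  0.012] 0.018
scene latch_grip 0.83 [200.2, 175.0] 330 [ 0.557 -0.136  0.06 ] 0.115
scene latch 0.86 [197.1, 178.0] 288 [ 0.56  -0.136  0.061] 0.115
scene jig 0.56 [206.9, 198.2] 4939 [ 0.583 -0.087  0.024] 0.115
scene head 0.56 [206.8, 218.8] 2175 [ 0.67  -0.062  0.062] 0.069
scene carrier 0.71 [225.1, 189.5] 1590 [ 0.525 -0.067  0.029] 0.115
scene carrier 0.27 [201.4, 176.3] 316 [ 0.557 -0.136  0.06 ] 0.115
[[-8.92562838e-01  4.50923031e-01  8.64520676e-06  2.59273970e-01]
 [ 4.50923031e-01  8.92562838e-01  7.53826474e-06  5.13248495e-01]
 [-4.31721310e-06  1.06266978e-05 -1.00000000e+00  2.31290716e-01]
 [ 0.00000000e+00  0.00000000e+00  0.00000000e+00  1.00000000e+00]]
```

View pics/top.png

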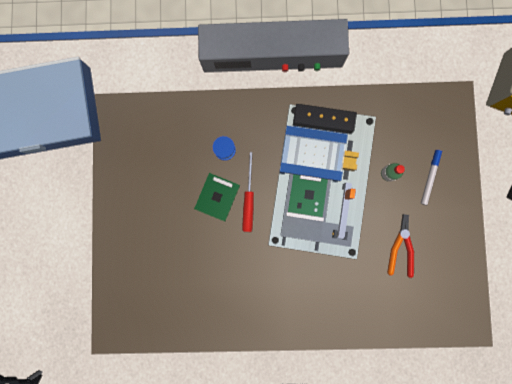

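```bash
python3 - <<'E'
from h import *
d=np.load('top_d.npy');reg=np.load('jigreg.npy')
P=pts('top',d,reg)
base=P[(P[:,2]>.004)&(P[:,2]<.018)]
r=cv2.minAreaRect((P[:,:2]*1000).astype(np.float32));print('rect',r,cv2.boxPoints(r))
big=pts('top',d,d>0)
c=np.median(P,0)
n=big[(np.hypot(big[:,0]-.555,big[:,1]+.1)<.2)]
f=n[n[:,2]>.085];print('fin',len(f),f.mean(0),f.min(0),f.max(0))
f=n[n[:,2]>.105];print('fin top',len(f),f.mean(0),f.min(0),f.max(0))
h=n[(n[:,2]>.054)&(n[:,2]<.07)&(n[:,0]>.6)]
r=cv2.minAreaRect((h[:,:2]*1000).astype(np.float32));print('head',len(h),r,cv2.boxPoints(r))
E
```

```text
rect ((607.9346313476562, -96.56300354003906), (225.22705078125, 373.02911376953125), 79.7443618774414) [[ 404.35025  -174.1702  ]
 [ 771.4195   -240.58444 ]
 [ 811.51904   -18.95581 ]
 [ 444.44977    47.458435]]
fin 82 [ 0.56489042 -0.1475403   0.10499352] [ 0.55128538 -0.26730468  0.08503473] [ 0.61906411 -0.13612554  0.11404823]
fin top 57 [ 0.56243932 -0.14307253  0.10980498] [ 0.55212617 -0.14983537  0.10585854] [ 0.57247312 -0.13646508  0.11404823]
head 2969 ((652.3863525390625, -137.87428283691406), (286.7235107421875, 112.60196685791016), 79.95287322998047) [[ 571.9382    -269.2154   ]
 [ 682.8133    -288.85968  ]
 [ 732.83453     -6.5331726]
 [ 621.9594      13.1111145]]
```

The top view shows the jig at about (325,180), yawed about -10°, with its front end towards the robot. The orange fin is at (350,195), the brass keeper at (350,160) and the flux bottle at (395,172). Next I'll go above the fin.

Call:
{"op": "apply_moves", "data": {
  "moves": [
    {"jaw": 1,"offset": [-47,-37,0],"rot": [0,0,0]},
    {"jaw": 1,"offset": [-47,-37,0],"rot": [0,0,0]},
    {"jaw": 1,"offset": [-47,-37,0],"rot": [0,0,0]},
    {"jaw": 1,"offset": [-47,-37,0],"rot": [0,0,0]},
    {"jaw": 1,"offset": [-47,-37,0],"rot": [0,0,0]}
  ]
}}

```text
time_s: 1.23
eef_pos: [0.3862, 0.2405, 0.2316]
eef_rot: [0.001, 0.232, 0.973, 0.0]
wrist_force: [0.6, 0.3, -0.9]
opening: 0.997
grasp_force: 0.0
```

Call:
{"op": "apply_moves", "data": {
  "moves": [
    {"jaw": 1,"offset": [-47,-37,0],"rot": [0,0,0]},
    {"jaw": 1,"offset": [-47,-37,0],"rot": [0,0,0]},
    {"jaw": 1,"offset": [-47,-37,0],"rot": [0,0,0]},
    {"jaw": 1,"offset": [0,0,0],"rot": [0,0,-8.4]},
    {"jaw": 1,"offset": [0,0,0],"rot": [0,0,-8.4]}
  ]
}}

```text
time_s: 1.85
eef_pos: [0.4617, 0.0783, 0.2313]
eef_rot: [-0.0, 0.086, 0.996, 0.0]
wrist_force: [-0.2, -0.2, 0.9]
opening: 0.997
grasp_force: 0.0
```

```bash
python3 - <<'E'
from h import *
T=pose();print(T.round(3),ctrl.get_obs()['time_s']);p=ctrl.camera_params('wrist');print(np.array(p['mount']).round(3),np.array(p['K']).round(0))
yaw=np.radians(-10.1);e=np.array([np.cos(yaw),np.sin(yaw)]);f=np.array([-e[1],e[0]])
d=np.array([.5624,-.143])-T[:2,3]
print('tool delta to fin',d@T[:2,0],d@T[:2,1])
E
```

```text
[[-0.985  0.171 -0.     0.462]
 [ 0.171  0.985  0.     0.078]
 [ 0.     0.    -1.     0.231]
 [ 0.     0.     0.     1.   ]] 1.85
[[ 0.002 -0.948 -0.319  0.082]
 [ 1.     0.001  0.    -0.   ]
 [ 0.    -0.319  0.948 -0.143]
 [ 0.     0.     0.     1.   ]] [[322.   0. 256.]
 [  0. 322. 193.]
 [  0.   0.   1.]]
tool delta to fin -0.13714489838009183 -0.20078544397581233
```

Call:
{"op": "apply_moves", "data": {
  "moves": [
    {"jaw": 1,"offset": [-34,-50,0],"rot": [0,0,0]},
    {"jaw": 1,"offset": [-34,-50,0],"rot": [0,0,0]},
    {"jaw": 1,"offset": [-34,-50,0],"rot": [0,0,0]},
    {"jaw": 1,"offset": [-34,-50,0],"rot": [0,0,0]},
    {"jaw": 1,"offset": [0,0,0],"rot": [0,0,0]}
  ]
}}

```text
time_s: 2.48
eef_pos: [0.5615, -0.1452, 0.2309]
eef_rot: [0.0, 0.089, 0.996, -0.0]
wrist_force: [-0.6, 0.4, -0.4]
opening: 1.0
grasp_force: 0.0
```

```bash
python3 - <<'E'
from h import *
T=pose();print(T[:3,3].round(4))
K,Tc=c2w('wrist')
im,d=ctrl.camera('wrist');cv2.imwrite('pics/w1.png',im[...,::-1]);np.save('w1_im.npy',im);np.save('w1_d.npy',d);np.save('w1_T.npy',Tc)
for t in ['latch_grip','jig','head']:
    for r in ctrl.outline_of('wrist',t)[:1]:
        P=pts('wrist',d,r['region']);print(t,r['score'],r['position'],np.median(P,0).round(3))
        if t=='head':np.save('headreg.npy',r['region'])
A=pts('wrist',d,d>0)
q=(A[:,:3]-T[:3,3])
tx=q[:,:2]@T[:2,0];ty=q[:,:2]@T[:2,1]
m=(A[:,2]>.1)&(A[:,2]<.125)&(abs(tx)<.05)&(abs(ty)<.03)
print('fin top world',A[m].mean(0),'tool', tx[m].min(),tx[m].max(),ty[m].min(),ty[m].max(),m.sum(),np.percentile(A[m][:,2],90))
xy=A[m][:,:2];r=cv2.minAreaRect((xy*1000).astype(np.float32));print(r)
h=A[(A[:,2]>.056)&(A[:,2]<.068)&(A[:,0]>.58)&(A[:,1]>-.15)&(A[:,1]<.05)]
r=cv2.minAreaRect((h[:,:2]*1000).astype(np.float32));print('head',r,cv2.boxPoints(r))
E
```

```text
[ 0.5615 -0.1452  0.2309]
latch_grip 0.93 [258.5, 127.0] [ 0.521 -0.133  0.06 ]
jig 0.74 [296.9, 124.5] [ 0.528 -0.094  0.025]
head 0.82 [327.9, 239.7] [ 0.649 -0.08   0.062]
fin top world [ 0.56044339 -0.13847453  0.11129706] tool -0.009655847241928674 0.011863613864648955 0.0007373566960749579 0.012163772792607061 377 0.11294287269760342
((561.5614624023438, -138.6682891845703), (11.36829662322998, 21.54105567932129), 79.90798950195312)
head ((660.8325805664062, -75.19525146484375), (171.96107482910156, 115.56707763671875), 80.02155303955078) [[ 5.8902466e+02 -1.4986256e+02]
 [ 7.0284351e+02 -1.6988776e+02]
 [ 7.3264050e+02 -5.2793884e-01]
 [ 6.1882166e+02  1.9497253e+01]]
```

View pics/w1.png

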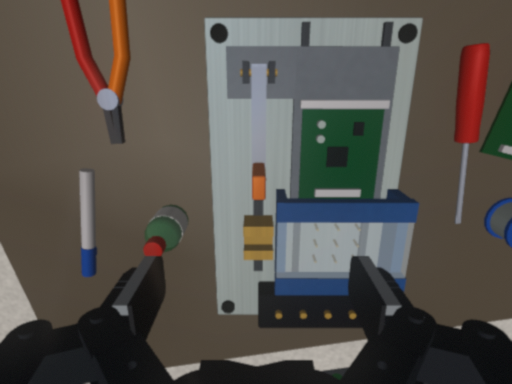

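The picture shows the fin at (258,182), with the keeper at rows 215-260, cols 244-273. The bottle is clear to the left at (160,235). Next I'll work out the keeper profile and the jig frame.

```bash
python3 - <<'E'
from h import *
d=np.load('w1_d.npy');im=np.load('w1_im.npy');Tc=np.load('w1_T.npy');K=ctrl.camera_params('wrist')['K']
yaw=np.radians(-10.04);e=np.array([np.cos(yaw),np.sin(yaw)]);f=np.array([-e[1],e[0]])
v,u=np.mgrid[:384,:512];P=np.stack([(u-K[0][2])/K[0][0]*d,(v-K[1][2])/K[1][1]*d,d,np.ones_like(d)],-1)@Tc.T
fin=np.array([.5615,-.1387])
X=(P[...,:2]-fin)@e*1000;Y=(P[...,:2]-fin)@f*1000;Z=P[...,2]*1000
hsv=cv2.cvtColor(im,cv2.COLOR_RGB2HSV)
for r in range(196,266,2):
    s=slice(250,268);print(r,np.median(X[r,s]).round(1),np.median(Y[r,s]).round(1),np.median(Z[r,s]).round(1),im[r,258])
reg=np.load('headreg.npy')
# blue front edge of head
m=(Z>56)&(Z<68)&(Y>15)&(Y<170)&(X>0)&(X<200)
print('head X pct',np.percentile(X[m],[0.5,2,98,99.5]),'Y',np.percentile(Y[m],[.5,2,98,99.5]))
m=(Z>5)&(Z<18)&(hsv[...,1]<40)&(hsv[...,2]>120)&(Y>-100)&(Y<200)&(abs(X)<400)
print('base X',np.percentile(X[m],[.3,1,99,99.7]),'Y',np.percentile(Y[m],[.3,1,99,99.7]))
m=(hsv[...,0]>15)&(hsv[...,0]<30)&(hsv[...,1]>100)&(abs(Y)<25)&(Z>41)&(Z<50)
h,b=np.histogram(X[m],np.arange(20,110,2));print(list(zip(b[:-1],h)))
E
```

```text
196 10.2 -4.9 111.3 [177  95  44]
198 12.0 -4.9 111.3 [169  91  44]
200 49.3 -4.4 13.0 [86 63 55]
202 51.6 -4.4 13.6 [61 63 64]
204 54.4 -4.4 12.9 [61 63 65]
206 56.9 -4.4 13.0 [60 62 64]
208 59.3 -4.4 13.3 [61 62 64]
210 61.9 -4.4 13.4 [60 62 64]
212 64.5 -4.4 13.4 [60 62 63]
214 67.3 -4.4 12.9 [61 61 61]
216 68.6 -4.4 15.9 [72 63 46]
218 68.6 -4.5 22.0 [73 62 42]
220 68.5 -4.5 28.1 [74 63 42]
222 68.6 -4.5 33.9 [73 61 41]
224 68.5 -4.6 39.6 [74 63 42]
226 68.4 -4.6 45.2 [104  84  48]
228 70.6 -4.6 45.8 [148 119  61]
230 72.9 -4.6 46.2 [149 119  63]
232 75.3 -4.6 46.2 [149 120  62]
234 77.7 -4.6 46.2 [148 119  62]
236 80.1 -4.6 46.4 [148 119  62]
238 90.7 -4.5 30.2 [149 120  64]
240 93.3 -4.5 30.3 [149 121  63]
242 96.0 -4.5 30.0 [147 118  61]
244 98.5 -4.5 30.3 [110  89  51]
246 98.5 -4.5 35.4 [74 62 42]
248 98.5 -4.6 40.2 [74 63 42]
250 98.6 -4.6 44.8 [104  85  49]
252 100.3 -4.6 46.4 [148 119  62]
254 103.1 -4.6 45.9 [148 118  62]
256 105.6 -4.6 46.1 [149 119  63]
258 108.3 -4.6 45.9 [145 117  62]
260 130.3 -4.4 12.8 [91 80 62]
262 133.1 -4.4 13.0 [60 61 64]
264 136.1 -4.4 12.8 [
[... 844 characters left out ...]
0), np.int64(0)), (np.int64(62), np.int64(0)), (np.int64(64), np.int64(0)), (np.int64(66), np.int64(1)), (np.int64(68), np.int64(86)), (np.int64(70), np.int64(47)), (np.int64(72), np.int64(47)), (np.int64(74), np.int64(49)), (np.int64(76), np.int64(47)), (np.int64(78), np.int64(47)), (np.int64(80), np.int64(20)), (np.int64(82), np.int64(0)), (np.int64(84), np.int64(0)), (np.int64(86), np.int64(0)), (np.int64(88), np.int64(0)), (np.int64(90), np.int64(0)), (np.int64(92), np.int64(0)), (np.int64(94), np.int64(0)), (np.int64(96), np.int64(2)), (np.int64(98), np.int64(86)), (np.int64(100), np.int64(47)), (np.int64(102), np.int64(44)), (np.int64(104), np.int64(43)), (np.int64(106), np.int64(43))]
```

Call:
{"op": "apply_moves", "data": {
  "moves": [
    {"jaw": 0.6,"offset": [0,3,30],"rot": [0,0,0]},
    {"jaw": 0.6,"offset": [0,3.5,30],"rot": [0,0,0]},
    {"jaw": 0.6,"offset": [0.5,0,30],"rot": [0,0,0]},
    {"jaw": 0.6,"offset": [0,0,30],"rot": [0,0,0]},
    {"jaw": 0.6,"offset": [0,0,0],"rot": [0,0,0]}
  ]
}}

```text
time_s: 3.3
eef_pos: [0.5592, -0.1323, 0.1093]
eef_rot: [-0.002, 0.086, 0.996, 0.001]
wrist_force: [-0.5, -0.5, 1.0]
opening: 0.597
grasp_force: 0.0
```

```bash
cat > look.py <<'E'
from h import *
T=pose();K,Tc=c2w('wrist');im,d=ctrl.camera('wrist')
for _ in range(3): print(ctrl.get_obs()['time_s'],pose()[:3,3].round(4))
import sys;cv2.imwrite('pics/'+sys.argv[1],im[...,::-1])
v,u=np.mgrid[:384,:512];P=np.stack([(u-K[0][2])/K[0][0]*d,(v-K[1][2])/K[1][1]*d,d,np.ones_like(d)],-1)@np.array(Tc).T
q=(P[...,:3]-T[:3,3])@T[:3,:3]
hsv=cv2.cvtColor(im,cv2.COLOR_RGB2HSV)
m=(P[...,2]>.07)&(P[...,2]<.15)&(hsv[...,0]<18)&(hsv[...,1]>130)&(abs(q[...,0])<.05)&(abs(q[...,1])<.03)&(d>0)
A=P[m];B=q[m];zt=np.percentile(A[:,2],97);t=A[:,2]>zt-.004
print('fin tool',B[t].min(0),B[t].max(0),'world mid',A[t].mean(0),zt,m.sum())
E
python3 look.py w2.png
```

```text
3.35 [ 0.5606 -0.1331  0.1111]
3.35 [ 0.5606 -0.1331  0.1111]
3.35 [ 0.5606 -0.1331  0.1111]
fin tool [-0.01699966 -0.0168489  -0.0042788 ] [ 0.00545932 -0.00486515  0.00055122] world mid [ 0.56230913 -0.14361454  0.11160738  1.        ] 0.11270898600723626 1518
```

Call:
{"op": "apply_moves", "data": {
  "moves": [
    {"jaw": 0.6,"offset": [-5,-10.5,0],"rot": [0,0,0]},
    {"jaw": 0.6,"offset": [0,0,0],"rot": [0,0,0]},
    {"jaw": 0.6,"offset": [0,0,18],"rot": [0,0,0]},
    {"jaw": 0.6,"offset": [0,0,18],"rot": [0,0,0]},
    {"jaw": 0.6,"offset": [0,0,0],"rot": [0,0,0]}
  ]
}}

```text
time_s: 3.98
eef_pos: [0.5623, -0.1448, 0.0723]
eef_rot: [-0.003, 0.087, 0.996, 0.001]
wrist_force: [0.6, 0.3, -0.3]
opening: 0.596
grasp_force: 0.0
```

```bash
python3 look.py w3.png; python3 -c "
from h import *;o=ctrl.get_obs();print(o['wrist_force'],pose().round(4))"
```

```text
4.025 [ 0.5631 -0.1452  0.0735]
4.025 [ 0.5631 -0.1452  0.0735]
4.025 [ 0.5631 -0.1452  0.0735]
fin tool [-0.01251726 -0.00476521 -0.04182424] [ 0.01087845  0.00699255 -0.03633888] world mid [ 0.56193471 -0.14380302  0.11160403  1.        ] 0.11272542638167692 2564
[ 0.01782668  0.02031466 -0.18833168] [[-0.9848  0.1737 -0.0031  0.5631]
 [ 0.1737  0.9848  0.0015 -0.1452]
 [ 0.0033  0.001  -1.      0.0735]
 [ 0.      0.      0.      1.    ]]
```

View pics/w3.png

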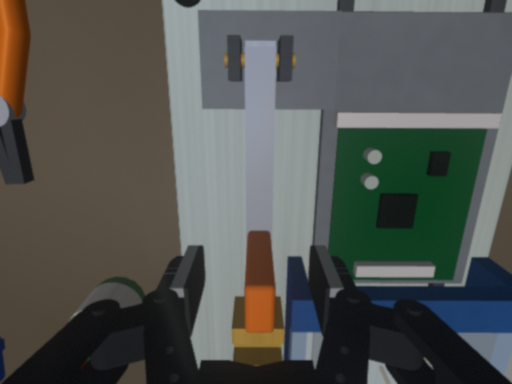

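The fin stands between the fingers at (258,285), within about 1 mm of centre. Closing.

Call:
{"op": "apply_moves", "data": {
  "moves": [
    {"jaw": 0.3,"offset": [-0.5,1,0],"rot": [0,0,0]},
    {"jaw": 0,"offset": [0,0,0],"rot": [0,0,0]},
    {"jaw": 0,"offset": [0,0,0],"rot": [0,0,0]},
    {"jaw": 0,"offset": [0,0,0],"rot": [0,0,0]},
    {"jaw": 0,"offset": [0,0,0],"rot": [0,0,0]}
  ]
}}

```text
time_s: 4.65
eef_pos: [0.5656, -0.1443, 0.076]
eef_rot: [0.001, 0.087, 0.996, 0.0]
wrist_force: [0.7, 7.0, 4.0]
opening: 0.131
grasp_force: 59.3
```

```bash
python3 -c "
from h import *;o=ctrl.get_obs();print(o['wrist_force'],o['torque'],o['opening'],o['grasp_force'],pose().round(4))"
```

```text
[0.7449161  6.97307999 3.97482315] [ 0.71590953 -0.06247263 -0.17279938] 0.1311435806561799 59.26968455314636 [[-9.848e-01  1.737e-01  1.300e-03  5.656e-01]
 [ 1.737e-01  9.848e-01  5.000e-04 -1.443e-01]
 [-1.200e-03  7.000e-04 -1.000e+00  7.600e-02]
 [ 0.000e+00  0.000e+00  0.000e+00  1.000e+00]]
```

Call:
{"op": "apply_moves", "data": {
  "moves": [
    {"jaw": 0,"offset": [5.6,0,-8.3],"rot": [0,0,0]},
    {"jaw": 0,"offset": [6.3,0,-7.8],"rot": [0,0,0]},
    {"jaw": 0,"offset": [7,0,-7.1],"rot": [0,0,0]},
    {"jaw": 0,"offset": [0,0,0],"rot": [0,0,0]},
    {"jaw": 0,"offset": [0,0,0],"rot": [0,0,0]}
  ]
}}

```text
time_s: 5.28
eef_pos: [0.5451, -0.1406, 0.0981]
eef_rot: [-0.001, 0.087, 0.996, 0.001]
wrist_force: [0.2, 6.4, -4.5]
opening: 0.131
grasp_force: 59.0
```

```bash
cat > st.py <<'E'
from h import *
o=ctrl.get_obs();T=pose();print(o['time_s'],o['wrist_force'].round(1) if hasattr(o['wrist_force'],'round') else o['wrist_force'],o['opening'],o['grasp_force'],T[:3,3].round(4))
yaw=np.radians(-10.0);e=np.array([np.cos(yaw),np.sin(yaw)])
f0=np.array([.5622,-.1437])  # fin mid at start, jig x -50+travel0
print('grip jig dx mm from start',((T[:2,3]-f0)@e*1000).round(2),'dz',((T[2,3]-.075)*1000).round(2))
E
python3 st.py; python3 look.py w4.png
```

```text
5.275 [ 0.2  6.4 -4.5] 0.1306471441014268 59.03931140899658 [ 0.5451 -0.1406  0.0981]
grip jig dx mm from start -17.37 dz 23.12
5.325 [ 0.5451 -0.1406  0.0981]
5.325 [ 0.5451 -0.1406  0.0981]
5.325 [ 0.5451 -0.1406  0.0981]
fin tool [-0.00900389 -0.00766357 -0.04943929] [ 0.01572231  0.00554278 -0.03249015] world mid [ 0.54177295 -0.14026351  0.13268484  1.        ] 0.13463762463449147 2122
```

View pics/w4.png

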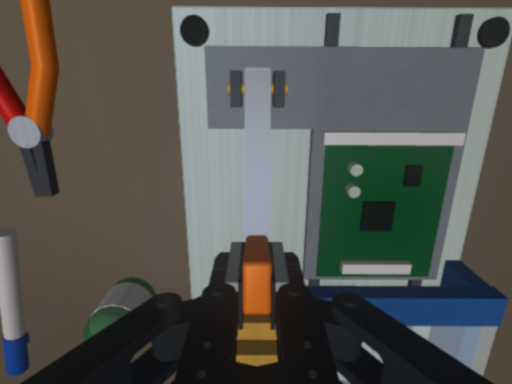

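The bar is lifted, with the fin held at (258,275). I'll raise it slightly more, slide most of the way in, then check.

Call:
{"op": "apply_moves", "data": {
  "moves": [
    {"jaw": 0,"offset": [2.4,0,-2.3],"rot": [0,0,0]},
    {"jaw": 0,"offset": [-15,0,0],"rot": [0,0,0]},
    {"jaw": 0,"offset": [-15,0,0],"rot": [0,0,0]},
    {"jaw": 0,"offset": [-15,0,0],"rot": [0,0,0]},
    {"jaw": 0,"offset": [-13,0,0],"rot": [0,0,0]}
  ]
}}

```text
time_s: 5.95
eef_pos: [0.5984, -0.1503, 0.0991]
eef_rot: [-0.004, 0.087, 0.996, 0.001]
wrist_force: [-5.2, 3.9, -5.5]
opening: 0.132
grasp_force: 60.0
```

Call:
{"op": "apply_moves", "data": {
  "moves": [
    {"jaw": 0,"offset": [-4,0,0],"rot": [0,0,0]},
    {"jaw": 0,"offset": [-4,0,0],"rot": [0,0,0]},
    {"jaw": 0,"offset": [0,0,0],"rot": [0,0,0]},
    {"jaw": 0,"offset": [0,0,0],"rot": [0,0,0]},
    {"jaw": 0,"offset": [0,0,0],"rot": [0,0,0]}
  ]
}}

```text
time_s: 6.58
eef_pos: [0.6064, -0.1517, 0.0994]
eef_rot: [-0.003, 0.087, 0.996, 0.001]
wrist_force: [-2.8, 4.0, -5.5]
opening: 0.129
grasp_force: 60.0
```

```bash
cat > bar.py <<'E'
# fit bar + pivot from wrist and scene camera, in jig frame
from h import *
import sys
yaw=np.radians(-10.04);e=np.array([np.cos(yaw),np.sin(yaw)]);f=np.array([-e[1],e[0]])
f0=np.array([.5622,-.1437])
for n in ['wrist','scene']:
    K,Tc=c2w(n);im,d=ctrl.camera(n);cv2.imwrite(f'pics/{n}_{sys.argv[1]}.png',im[...,::-1])
    v,u=np.mgrid[:384,:512];P=np.stack([(u-K[0][2])/K[0][0]*d,(v-K[1][2])/K[1][1]*d,d,np.ones_like(d)],-1)@np.array(Tc).T
    X=(P[...,:2]-f0)@e*1000;Y=(P[...,:2]-f0)@f*1000;Z=P[...,2]*1000
    m=(abs(Y)<5)&(Z>36)&(Z<90)&(X>-120)&(X<62)&(d>0)
    if n=='scene':np.savez('scene.npz',X=X,Y=Y,Z=Z,im=im)
    x,z=X[m],Z[m];t=[]
    for b in range(-120,62,6):
        s=(x>=b)&(x<b+6)
        if s.sum()>3:t.append((b+3,round(float(np.median(z[s])),1)))
    print(n,t)
E
python3 bar.py a; python3 st.py
```

```text
wrist [(-45, 53.2), (-39, 59.1), (-33, 60.7), (-27, 62.4), (-21, 63.8), (-15, 65.4), (-9, 66.9), (-3, 68.7), (3, 70.1), (9, 71.7), (15, 73.1), (21, 74.6), (27, 76.3), (33, 77.8), (39, 79.7), (45, 80.0)]
scene [(-39, 61.1), (-33, 61.6), (-27, 59.3), (-21, 63.6), (-9, 68.2), (-3, 69.5), (3, 72.1), (15, 73.6), (21, 74.0)]
6.675 [-4.4  4.1 -5.8] 0.12956101473235251 60.00815749168396 [ 0.6064 -0.1517  0.0994]
grip jig dx mm from start 44.91 dz 24.39
```

Call:
{"op": "apply_moves", "data": {
  "moves": [
    {"jaw": 0,"offset": [-4,0,0],"rot": [0,0,0]},
    {"jaw": 0,"offset": [-2,0,2],"rot": [0,0,0]},
    {"jaw": 0,"offset": [-1.8,0,1.8],"rot": [0,0,0]},
    {"jaw": 0,"offset": [0,0,0],"rot": [0,0,0]},
    {"jaw": 0,"offset": [0,0,0],"rot": [0,0,0]}
  ]
}}

```text
time_s: 7.3
eef_pos: [0.6143, -0.1532, 0.0964]
eef_rot: [-0.003, 0.087, 0.996, 0.001]
wrist_force: [-3.6, 4.9, -1.2]
opening: 0.132
grasp_force: 60.8
```

```bash
python3 bar.py b; python3 st.py
```

```text
wrist [(-39, 57.4), (-33, 59.6), (-27, 60.9), (-21, 62.1), (-15, 63.5), (-9, 64.9), (-3, 66.2), (3, 67.4), (9, 68.6), (15, 70.0), (21, 71.3), (27, 72.6), (33, 74.0), (39, 75.3), (45, 77.0), (51, 77.4)]
scene [(-39, 57.4), (-33, 58.4), (-27, 59.5), (-15, 64.3), (-9, 64.8), (-3, 66.8), (9, 70.0), (15, 70.6), (21, 71.4)]
7.4 [-4.4  5.2 -2.1] 0.13275697151899463 60.83976924419403 [ 0.6143 -0.1532  0.0965]
grip jig dx mm from start 52.96 dz 21.5
```

Call:
{"op": "apply_moves", "data": {
  "moves": [
    {"jaw": 0,"offset": [-1,0,0],"rot": [0,0,0]},
    {"jaw": 0,"offset": [-1,0,0],"rot": [0,0,0]},
    {"jaw": 0,"offset": [0,0,0],"rot": [0,0,0]},
    {"jaw": 0,"offset": [0,0,0],"rot": [0,0,0]},
    {"jaw": 0,"offset": [0,0,0],"rot": [0,0,0]}
  ]
}}

```text
time_s: 8.02
eef_pos: [0.6161, -0.1535, 0.0964]
eef_rot: [-0.003, 0.087, 0.996, 0.001]
wrist_force: [-5.3, 3.6, -1.5]
opening: 0.129
grasp_force: 60.8
```

```bash
python3 st.py
```

```text
8.025 [-5.3  3.6 -1.5] 0.128903961646458 60.79275727272034 [ 0.6161 -0.1535  0.0964]
grip jig dx mm from start 54.79 dz 21.38
```

Call:
{"op": "apply_moves", "data": {
  "moves": [
    {"jaw": 0,"offset": [-0.7,0,0.8],"rot": [0,0,0]},
    {"jaw": 0,"offset": [-0.7,0,0.7],"rot": [0,0,0]},
    {"jaw": 0,"offset": [0,0,0],"rot": [0,0,0]},
    {"jaw": 0,"offset": [0,0,0],"rot": [0,0,0]},
    {"jaw": 0,"offset": [0,0,0],"rot": [0,0,0]}
  ]
}}

```text
time_s: 8.65
eef_pos: [0.6177, -0.1538, 0.095]
eef_rot: [-0.003, 0.087, 0.996, 0.001]
wrist_force: [-3.5, 4.3, -2.5]
opening: 0.129
grasp_force: 60.9
```

```bash
python3 bar.py c; python3 st.py
```

```text
wrist [(-39, 53.4), (-33, 59.0), (-27, 60.3), (-21, 61.6), (-15, 62.8), (-9, 63.9), (-3, 65.1), (3, 66.3), (9, 67.5), (15, 68.6), (21, 70.1), (27, 71.2), (33, 72.4), (39, 73.6), (45, 74.7), (51, 76.8)]
scene [(-33, 59.6), (-27, 60.1), (-9, 64.6), (-3, 65.4), (3, 67.1), (15, 70.3), (21, 70.6), (27, 72.1)]
8.75 [-3.9  4.6 -1.5] 0.12676362096092544 60.857171416282654 [ 0.6177 -0.1538  0.095 ]
grip jig dx mm from start 56.39 dz 19.96
```

Call:
{"op": "apply_moves", "data": {
  "moves": [
    {"jaw": 0,"offset": [1,0,0],"rot": [0,0,0]},
    {"jaw": 0,"offset": [1,0,0],"rot": [0,0,0]},
    {"jaw": 0,"offset": [-0.7,0,0.9],"rot": [0,0,0]},
    {"jaw": 0,"offset": [-0.7,0,0.9],"rot": [0,0,0]},
    {"jaw": 0,"offset": [0,0,0],"rot": [0,0,0]}
  ]
}}

```text
time_s: 9.38
eef_pos: [0.6179, -0.1538, 0.0939]
eef_rot: [-0.002, 0.087, 0.996, 0.0]
wrist_force: [-3.7, 5.1, 0.7]
opening: 0.125
grasp_force: 61.2
```

```bash
python3 bar.py d; python3 st.py
```

```text
wrist [(-39, 53.4), (-33, 59.3), (-27, 60.5), (-21, 61.6), (-15, 62.7), (-9, 63.8), (-3, 65.0), (3, 66.0), (9, 67.3), (15, 68.4), (21, 69.4), (27, 70.6), (33, 71.7), (39, 72.8), (45, 74.0), (51, 78.4)]
scene [(-33, 60.7), (-21, 62.8), (-15, 63.0), (-9, 64.7), (-3, 65.1), (3, 65.1), (15, 68.9), (21, 71.1)]
9.475 [-3.1  4.9  0.9] 0.13229192597783931 61.1645382642746 [ 0.6179 -0.1539  0.0939]
grip jig dx mm from start 56.64 dz 18.93
```

Call:
{"op": "apply_moves", "data": {
  "moves": [
    {"jaw": 0,"offset": [1.2,0,0],"rot": [0,0,0]},
    {"jaw": 0,"offset": [1.2,0,0],"rot": [0,0,0]},
    {"jaw": 0,"offset": [-0.7,0,0.9],"rot": [0,0,0]},
    {"jaw": 0,"offset": [-0.7,0,0.9],"rot": [0,0,0]},
    {"jaw": 0,"offset": [0,0,0],"rot": [0,0,0]}
  ]
}}

```text
time_s: 10.1
eef_pos: [0.6176, -0.1538, 0.0927]
eef_rot: [-0.001, 0.087, 0.996, 0.0]
wrist_force: [-1.7, 5.4, 2.3]
opening: 0.131
grasp_force: 61.6
```

```bash
python3 bar.py e; python3 st.py
```

```text
wrist [(-39, 54.3), (-33, 59.6), (-27, 60.7), (-21, 61.6), (-15, 62.7), (-9, 63.8), (-3, 64.7), (3, 65.8), (9, 66.9), (15, 67.8), (21, 69.0), (27, 70.0), (33, 71.2), (39, 72.1), (45, 73.3), (51, 76.4)]
scene [(-27, 61.8), (-15, 65.1), (-9, 64.8), (-3, 64.0), (3, 66.6), (9, 68.1), (15, 69.9), (21, 71.5)]
10.2 [-2.   5.1  2.4] 0.12894855201377678 61.58941626548767 [ 0.6176 -0.1538  0.0927]
grip jig dx mm from start 56.32 dz 17.67
```

Call:
{"op": "apply_moves", "data": {
  "moves": [
    {"jaw": 0,"offset": [1.5,0,0],"rot": [0,0,0]},
    {"jaw": 0,"offset": [0,0,0],"rot": [0,0,0]},
    {"jaw": 0,"offset": [-1.3,0,1.5],"rot": [0,0,0]},
    {"jaw": 0,"offset": [-1.3,0,1.5],"rot": [0,0,0]},
    {"jaw": 0,"offset": [0,0,0],"rot": [0,0,0]}
  ]
}}

```text
time_s: 10.82
eef_pos: [0.6189, -0.1541, 0.0897]
eef_rot: [-0.001, 0.087, 0.996, 0.0]
wrist_force: [-1.6, 4.8, 1.8]
opening: 0.133
grasp_force: 61.8
```

```bash
python3 bar.py f; python3 st.py
```

```text
wrist [(-39, 55.0), (-33, 59.8), (-27, 60.7), (-21, 61.5), (-15, 62.3), (-9, 63.1), (-3, 64.0), (3, 64.7), (9, 65.6), (15, 66.4), (21, 67.3), (27, 68.2), (33, 68.9), (39, 69.7), (45, 70.9), (51, 75.4)]
scene [(-33, 60.4), (-21, 61.3), (-15, 63.8), (-9, 63.3), (-3, 64.7), (3, 66.6), (9, 65.9), (15, 67.8), (21, 67.1)]
10.925 [-1.5  6.3  1.1] 0.12679509660689925 61.80206000804901 [ 0.6189 -0.154   0.0897]
grip jig dx mm from start 57.61 dz 14.73
```

The tooth is entering the notch (angle about 0.14) with a light force, so I'll keep lowering.

Call:
{"op": "apply_moves", "data": {
  "moves": [
    {"jaw": 0,"offset": [-1.2,0,1.5],"rot": [0,0,0]},
    {"jaw": 0,"offset": [-1.2,0,1.5],"rot": [0,0,0]},
    {"jaw": 0,"offset": [-1.1,0,1.5],"rot": [0,0,0]},
    {"jaw": 0,"offset": [-1,0,1.3],"rot": [0,0,0]},
    {"jaw": 0,"offset": [0,0,0],"rot": [0,0,0]}
  ]
}}

```text
time_s: 11.55
eef_pos: [0.6234, -0.1549, 0.0839]
eef_rot: [-0.001, 0.087, 0.996, 0.0]
wrist_force: [-1.7, 6.0, 1.7]
opening: 0.132
grasp_force: 62.3
```

```bash
python3 bar.py g; python3 st.py
```

```text
wrist [(-39, 54.6), (-33, 59.9), (-27, 60.4), (-21, 60.8), (-15, 61.1), (-9, 61.5), (-3, 62.0), (3, 62.4), (9, 62.8), (15, 63.3), (21, 63.8), (27, 64.3), (33, 64.7), (39, 65.1), (45, 65.6), (51, 75.1)]
scene [(-33, 58.8), (-27, 59.7), (-21, 59.4), (-15, 62.9), (-9, 61.7), (-3, 63.3), (9, 65.2), (15, 64.9), (21, 63.9)]
11.65 [-1.9  5.9  1. ] 0.1318049472320672 62.276819944381714 [ 0.6234 -0.1548  0.0839]
grip jig dx mm from start 62.2 dz 8.9
```

The angle is about 0.073, so the tooth is on the floor. Releasing.

Call:
{"op": "apply_moves", "data": {
  "moves": [
    {"jaw": 0.25,"offset": [0,0,0],"rot": [0,0,0]},
    {"jaw": 0.4,"offset": [0,0,0],"rot": [0,0,0]},
    {"jaw": 0.6,"offset": [0,0,0],"rot": [0,0,0]},
    {"jaw": 0.6,"offset": [0,0,0],"rot": [0,0,0]},
    {"jaw": 0.6,"offset": [0,0,0],"rot": [0,0,0]}
  ]
}}

```text
time_s: 12.28
eef_pos: [0.624, -0.1554, 0.0831]
eef_rot: [-0.0, 0.087, 0.996, -0.0]
wrist_force: [-0.8, -0.3, 0.4]
opening: 0.598
grasp_force: 0.0
```

```bash
python3 bar.py h; python3 st.py
```

```text
wrist [(-39, 54.8), (-33, 59.8), (-27, 60.3), (-21, 60.8), (-15, 61.2), (-9, 61.6), (-3, 62.0), (3, 62.5), (9, 62.9), (15, 63.3), (21, 63.8), (27, 64.2), (33, 64.6), (39, 65.1), (45, 65.5), (51, 75.4)]
scene [(-33, 62.5), (-27, 60.6)]
12.375 [-0.5  0.8 -0.5] 0.5995693788208023 0.0 [ 0.624  -0.1553  0.083 ]
grip jig dx mm from start 62.85 dz 8.04
```

View pics/wrist_h.png

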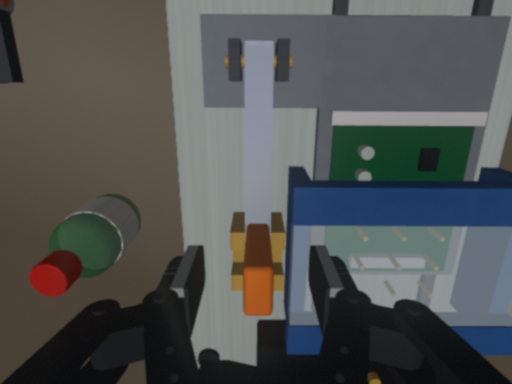

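The jaws are open and clear of the fin at (258,270). The bar lies across the keeper at rows 215-290, and it stayed at 0.073 rad after release. Retreating straight up.

Call:
{"op": "apply_moves", "data": {
  "moves": [
    {"jaw": 0.6,"offset": [0,0,-20],"rot": [0,0,0]},
    {"jaw": 0.6,"offset": [0,0,-40],"rot": [0,0,0]},
    {"jaw": 0.6,"offset": [0,0,-40],"rot": [0,0,0]},
    {"jaw": 0.6,"offset": [0,0,0],"rot": [0,0,0]},
    {"jaw": 0.6,"offset": [0,0,0],"rot": [0,0,0]}
  ]
}}

```text
time_s: 13.0
eef_pos: [0.624, -0.1553, 0.1838]
eef_rot: [0.0, 0.087, 0.996, -0.0]
wrist_force: [0.9, 0.8, -0.2]
opening: 0.602
grasp_force: 0.0
```

```bash
python3 bar.py i; python3 st.py
```

```text
wrist [(-39, 54.7), (-33, 60.0), (-27, 60.3), (-21, 60.7), (-15, 61.2), (-9, 61.6), (-3, 61.9), (3, 62.4), (9, 63.1), (15, 63.3), (21, 63.8), (27, 64.2), (33, 64.6), (39, 64.8), (45, 65.5), (51, 69.7)]
scene [(-33, 61.3), (-27, 60.1), (-21, 61.5), (-15, 61.0), (-9, 61.8), (-3, 61.6), (3, 63.2), (9, 62.0), (15, 64.6), (27, 64.3), (33, 65.2), (39, 65.6)]
13.1 [-0.1 -0.1 -0.8] 0.5987809572467948 0.0 [ 0.6232 -0.155   0.1821]
grip jig dx mm from start 62.08 dz 107.07
```

```bash
python3 -c "
from bench import ctrl;print(ctrl.hand_in())"
```

```text
the job is handed in; nothing more can be done
None
```

The carrier is latched in the jig: by camera the tooth rests on the notch floor at about 0.073 rad and stayed there after release, and the job is handed in with the gripper clear (no verdict was returned).

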